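# Work both valves of a cylinder head with the pusher

### The arm

A 6-joint arm with a two-finger parallel gripper is mounted at the origin on the work surface. World frame = base frame: x ahead of the robot, y to its left, z up, the work surface at z = 0. Lengths are in m, angles in rad, forces in N, time in s.
With the tool pointing down it reaches from about 0.325 to 0.9 m from the base axis. Payload 6.1 kg.
Tool frame: the origin (TCP) lies between the finger pads; the fingertips stand 14 mm ahead of it and the grasp point (between the pads) lies 5 mm behind it (manip.finger_overhang is the distance from the TCP to the fingertips, in m); z points along the fingers, y is the line along which they close (so a half turn about z gives the same grasp; the last joint's range is limited). The gripper opens to 87 mm and grips with 3 to 60 N. Pads are 19 mm wide; open, the fingers measure 117 mm over their backs; the gripper's body (75 mm by 190 mm) begins 51 mm behind the grasp point.
Start: joints at [-0.126, 0.22, 1.526, -0, 1.395, -0.126], TCP at [0.625, -0, 0.237] pointing down, gripper open.
Joint ranges: [-2.98, 2.98], [-0.91, 2.08], [0.09, 2.57], [-1.24, 4.39], [0.2, 2.65], [-2.68, 2.68]. Speed limits (rad/s): [2.57, 2.57, 3.01, 3.14, 3.14, 3.14].

### API

Orientations are given as a unit quaternion [x, y, z, w].
In Python, from bench import manip, imaging gives the robot as it stands. The module is installed in compiled form; this text tells all that it offers. Calls block until the motion is done:
- manip.move_ptp(position, orientation): joint-space move of the TCP to a pose.
- manip.servo_line(position, frame=None, v=0.15, threshold=None): straight line of the TCP; frame=None keeps the orientation; v is the mean speed in m/s. With threshold (N) it stops when the force on the tool has changed by that much, and returns True; else False.
- manip.movej(angles): joint-space move.
- manip.open_gripper() and manip.close(grip_force=None): open the fingers fully, or close them until they stop; grip_force is the grip in N (None keeps the last).
- manip.wait(seconds).
- manip.inverse_kinematics(position, orientation): joint angles nearest the present ones, or None.
- manip.observe(): the state.
- imaging.read_camera(name): name is "scene" or "side" or "wrist"; returns a dict with "pixels" (400x640x3 uint8, red, green, blue), "range_z" (400x640 float32, m along the optical axis (not along the pixel's ray), 0 where there is no reading), "camera_matrix" (3x3 intrinsics, pixels), "R" (3x3) and "t" (3): a world point X has camera coordinates R X + t. Camera axes: x right, y down, z forward; pixel columns grow to the right and rows downward; lengths in m; the calibration is good to about 2 mm. The wrist camera is an equidistant fisheye: a pixel r from the principal point sees the ray r / f radians off the axis. A picture is of the moment at which its call begins.
A pose or a line that the arm cannot do raises manip.PlanningError and nothing moves.
- manip.close_job(): hands the job in; it is judged then, once.
The state is a dict: "time": time; "qpos": joint angles; "dq": joint speeds; "tau": joint torques, N m; "ee_pos": TCP position; "tcp_rot": TCP orientation; "ft_force": force on the tool from outside, world axes, zero at the start; "torque": the same for the moment, N m; "width": finger opening in m; "gripper_force": force on a finger pad.
Only numpy, scipy, OpenCV 4.12 (cv2) and the standard library are available. Lean on these libraries where they do the work, as an engineer would, in place of code of your own. Each camera call takes 0.05 s, during which the arm holds its last target. There are 200 camera calls.

### The job

The cylinder head has light checking springs fitted: check that both valves open freely. With the valve pusher from the tool tray, held squarely in line with the leaning bore, push the inlet valve (the larger bore) fully down to its stop, hold it open for about a second and let it spring shut, then do the same with the exhaust valve (the smaller bore). Finally stand the pusher upright on its foot in the tool tray again and let go, leaving everything else where it is.

Things in the scene. Friction and masses are not known exactly. Their poses are not given: they have to be found in the camera images.
- pusher: the valve pusher, a hand tool standing upright on its foot in the tool tray: steel foot 22 mm diameter from 0 to 30 mm height, thinner steel stem 12 mm diameter up to 62 mm, black ribbed round grip 20 mm diameter from 62 to 102 mm (top). Weighs about 150 g. Origin at the centre of the foot's flat underside (the pushing face), z axis up along the tool towards the grip
- tool_tray: the tool's tray, fixed: dark steel, 160 (x) x 130 (y) mm outside, walls 4 mm thick and 16 mm tall, floor 4 mm thick. Origin at the centre of its underside. It stands left or right of the head. The pusher starts in its +y half; the sleeve and the spare tappet stand in its -y half
- head: motorcycle cylinder head, finned aluminium, fixed on two wooden blocks, fins 124 (x) x 140 (y) mm; a spark plug at its middle reaches 105 mm height. Origin at bench level under its middle, z up. Inlet bore on its +y side (wider port stub), exhaust bore on its -y side: round bosses leaning outwards, 30 degrees from vertical, rim centres about 99 mm above the bench
- inlet_top (a point): centre of the top face of the inlet valve's tappet: flat steel disc 35 mm diameter in the larger bore (36 mm inside, wall 6 mm), 10 mm below the bore's rim when shut. Moves with the tappet. z axis points out of the bore along its axis (30 degrees from vertical)
- exhaust_top (a point): centre of the top face of the exhaust valve's tappet: flat steel disc 29 mm diameter in the smaller bore (30 mm inside, wall 6 mm), 10 mm below the rim when shut. Moves with the tappet. z axis points out of the bore along its axis
- inlet (a joint): travel of the inlet valve into the head, m: 0 shut, 0.009 fully open at its stop; sprung shut, 4 N to start and 10 N at the stop
- exhaust (a joint): travel of the exhaust valve, the same: 0 shut, 0.009 fully open; sprung shut, 4 to 10 N
- parts_tray: black plastic parts tray, fixed, 160 x 130 x 30 mm, on the other side of the head from the tool tray; bystander; origin under its centre
- sleeve: bystander: guide sleeve in the tool tray, plain dark steel tube 28 mm diameter, 35 mm tall; origin at the centre of its underside
- bucket: bystander: spare tappet in the tool tray, steel disc 30 mm diameter, 22 mm tall; origin at the centre of its underside
- nut: bystander: round brass nut 28 mm diameter, 14 mm tall, in the parts tray; origin under its centre
- piston: bystander: aluminium piston standing on the bench, 68 mm diameter, 52 mm tall; origin under its centre
- screwdriver: bystander: screwdriver lying between robot and head, under 35 mm tall; x axis along it, towards the tip
- wrench: bystander: spanner lying beyond the head, flat; x axis along it
- socket: bystander: steel socket standing, 30 mm diameter, 38 mm tall; origin under its centre
- can: bystander: spray can standing, 52 mm diameter, 150 mm tall; origin under its centre
Not all that is in view belongs to the job. Leave any turquoise look-alike of the tool_tray alone. Of the things shaped like the pusher, the steel one is meant.

How it is judged:
By the outcome, as a careful person would: the job done as asked, in the order asked, and still so for the second after the job is handed in, with the robot touching nothing.
It also fails if it takes over 59 s, if anything falls off the work surface, if the arm or the gripper's body presses on something with over 40 N, if the wrist force passes 120 N, or if a joint passes its speed limit or range.

## Working session

There is one attempt and no reset: what is moved stays moved. The work goes in short steps, each a Python script; the robot and the scene stay as the last script left them, time stands still between calls to the robot, and variables do not carry over. Pictures are saved under pics/ and viewed, at most 10 in all, crops included, and the job is handed in when it is done.

```bash
mkdir -p pics; cat > h.py <<'E'
import numpy as np, cv2
from bench import manip, imaging
from scipy.spatial.transform import Rotation as Rn
def cap(n,save=None):
    c=imaging.read_camera(n)
    if save: cv2.imwrite(f'pics/{save}.png',c['pixels'][:,:,::-1])
    return c
def cloud(c):
    K=c['camera_matrix'];v,u=np.mgrid[0:400,0:640];z=c['range_z']
    P=np.stack([(u-K[0,2])/K[0,0]*z,(v-K[1,2])/K[1,1]*z,z],-1)
    W=(P-c['t'])@c['R']
    W[z==0]=np.nan
    return W
E
python3 - <<'E'
from h import *
for n in('scene','side'):
    c=cap(n,n); np.savez(n+'.npz',**c); print(n,c['camera_matrix'].tolist(),(-c['R'].T@c['t']).round(3),c['R'].round(2).tolist(),(c['range_z']==0).mean())
print(manip.observe())
E
```

```text
scene [[404.841337756601, 0.0, 313.91431396336355], [0.0, 404.841337756601, 194.62259987547046], [0.0, 0.0, 1.0]] [ 1.077 -0.103  0.8  ] [[0.26, 0.97, 0.01], [0.75, -0.2, -0.63], [-0.61, 0.16, -0.78]] 0.00380078125
side [[482.40051645003325, 0.0, 310.83879159251285], [0.0, 482.40051645003325, 196.387461930236], [0.0, 0.0, 1.0]] [0.136 0.681 1.014] [[-0.86, -0.5, 0.01], [-0.4, 0.67, -0.62], [0.3, -0.54, -0.78]] 0.00404296875
{'time': 0.1, 'qpos': array([-1.26106937e-01,  2.21190760e-01,  1.52749339e+00, -8.52282576e-06,
        1.39467891e+00, -1.26115251e-01]), 'dq': array([-2.67986434e-05, -1.62033520e-03, -3.42733244e-03,  1.85736070e-03,
       -5.21714071e-04, -5.25686667e-04]), 'tau': array([ 7.49785686e-04, -4.95945239e+01, -3.88519800e+01,  7.01414770e-02,
        5.15591155e-02, -7.55870246e-05]), 'ee_pos': array([6.24470500e-01, 5.61872890e-05, 2.35521423e-01]), 'tcp_rot': array([ 7.07103034e-01,  7.07109974e-01, -5.45550503e-04, -6.97121463e-04]), 'ft_force': array([-0.62166843, -0.27972406, -0.87402203]), 'torque': array([ 0.00584231, -0.0132484 , -0.04156888]), 'gripper_force': 0.0, 'width': 0.08706774769185675}
```

View pics/scene.png

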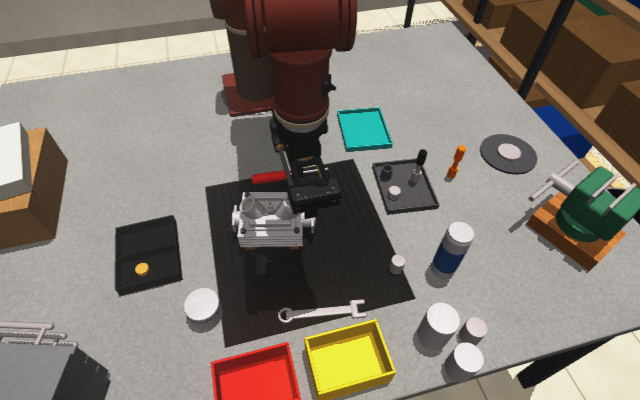

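View pics/side.png

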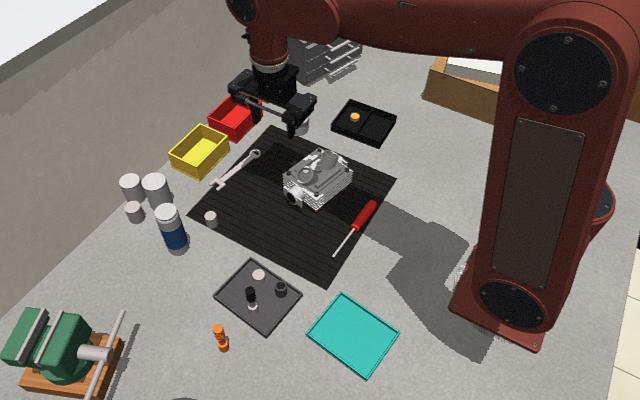

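The scene view shows the steel pusher with its black grip at about (420,160) in the dark tray, the head at (272,222) and an orange look-alike at (457,160). In the side view the pusher is at (251,297) and the head at (317,180).

```bash
python3 - <<'E'
from h import *
S=dict(np.load('scene.npz'));D=dict(np.load('side.npz'))
a=cv2.resize(S['pixels'][180:255,225:325],None,fx=4,fy=4,interpolation=cv2.INTER_CUBIC)
b=cv2.resize(D['pixels'][140:215,270:370],None,fx=4,fy=4,interpolation=cv2.INTER_CUBIC)
d=cv2.resize(D['pixels'][255:340,205:305],None,fx=4,fy=3.53,interpolation=cv2.INTER_CUBIC)
e=cv2.resize(S['pixels'][145:220,365:465],None,fx=4,fy=4,interpolation=cv2.INTER_CUBIC)
cv2.imwrite('pics/z1.png',np.vstack([np.hstack([a,b]),np.hstack([e,d])])[:,:,::-1])
for n,c,px in(('scene',S,[(420,155),(414,180),(394,190),(386,170),(375,163),(421,160),(437,209),(385,213)]),('side',D,[(251,291),(251,300),(281,287),(258,272),(253,260),(301,293),(265,333),(215,296)])):
    W=cloud(c)
    for u,v in px: print(n,u,v,W[v,u].round(3))
W=cloud(D)
def near(W,x0,x1,y0,y1,z0,z1): 
    return W[(W[...,0]>x0)&(W[...,0]<x1)&(W[...,1]>y0)&(W[...,1]<y1)&(W[...,2]>z0)&(W[...,2]<z1)]
for c in(S,D):
    W=cloud(c)
    T=near(W,.3,.75,.15,.45,.09,.115);print('grip top pts',len(T),T.mean(0) if len(T) else '', T.std(0) if len(T) else '')
    H=near(W,.4,.8,-.15,.15,.03,.13);print('head',len(H),np.percentile(H,[1,50,99],axis=0).round(3).tolist())
E
```

```text
scene 420 155 [0.481 0.323 0.104]
scene 414 180 [0.482 0.326 0.013]
scene 394 190 [0.51  0.257 0.027]
scene 386 170 [0.437 0.265 0.02 ]
scene 375 163 [0.405 0.247 0.018]
scene 421 160 [0.484 0.327 0.089]
scene 437 209 [0.577 0.348 0.003]
scene 385 213 [0.555 0.22  0.002]
side 251 291 [0.469 0.332 0.106]
side 251 300 [0.466 0.34  0.081]
side 281 287 [0.451 0.252 0.01 ]
side 258 272 [0.512 0.253 0.026]
side 253 260 [0.544 0.228 0.017]
side 301 293 [0.401 0.244 0.017]
side 265 333 [0.422 0.361 0.004]
side 215 296 [0.565 0.349 0.016]
grip top pts 266 [0.59150485 0.3259707  0.10256887] [0.12653923 0.0682008  0.00628598]
head 3297 [[0.467, -0.14, 0.035], [0.561, -0.065, 0.072], [0.605, 0.027, 0.109]]
grip top pts 355 [0.58452935 0.34397598 0.10221835] [0.1187908  0.05770293 0.00578341]
head 2741 [[0.459, -0.13, 0.033], [0.522, -0.025, 0.07], [0.6, 0.044, 0.108]]
```

View pics/z1.png

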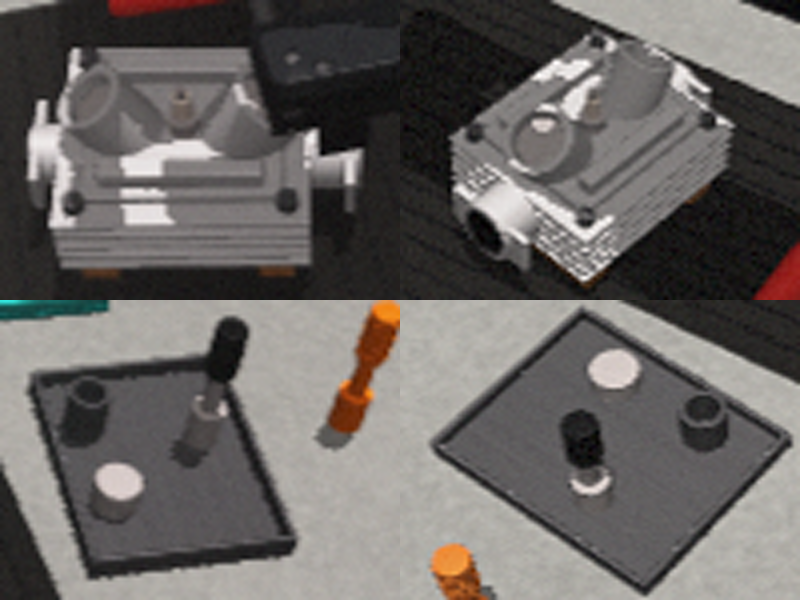

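The crops show the head with two leaning bosses, one of them partly hidden by the gripper in the scene view. The pusher stands clear in its tray. I'll grasp it first, which also frees the view of the head.

```bash
python3 - <<'E'
from h import *
S=dict(np.load('scene.npz'));D=dict(np.load('side.npz'))
for c in(S,D):
    W=cloud(c)
    m=(abs(W[...,0]-.477)<.04)&(abs(W[...,1]-.33)<.04)
    for z0,z1 in((.097,.115),(.07,.098),(.02,.034)):
        P=W[m&(W[...,2]>z0)&(W[...,2]<z1)]
        if len(P)>3: print(z0,len(P),P.mean(0).round(4),np.ptp(P,axis=0).round(3),cv2.minEnclosingCircle(P[:,:2].astype(np.float32)))
    # pixel silhouette of the grip top: black pixel mask rows
    v,u=np.nonzero(m&(W[...,2]>.07)); print('px',u.min(),u.max(),v.min(),v.max())
p=np.array([.477,.33,.30])
for yaw in range(-180,180,30):
    q=(Rn.from_euler('z',yaw,degrees=True)*Rn.from_quat([1,0,0,0])).as_quat()
    j=manip.inverse_kinematics(p,q); print(yaw,None if j is None else np.round(j,2))
E
```

```text
0.097 66 [0.4775 0.3291 0.1054] [0.021 0.02  0.013] ((0.47526708245277405, 0.33080044388771057), 0.010960191488265991)
0.07 70 [0.4804 0.3268 0.0847] [0.017 0.019 0.027] ((0.47601985931396484, 0.3300447165966034), 0.01050584763288498)
0.02 36 [0.4805 0.3296 0.0267] [0.056 0.043 0.013] ((0.4780786335468292, 0.34953573346138), 0.029789408668875694)
px 416 426 149 165
0.097 83 [0.4727 0.3332 0.1046] [0.018 0.019 0.012] ((0.473514199256897, 0.3320053815841675), 0.01052014995366335)
0.07 61 [0.4691 0.3372 0.0836] [0.018 0.017 0.027] ((0.4733097553253174, 0.3329979181289673), 0.01031341589987278)
0.02 49 [0.4696 0.3376 0.0289] [0.042 0.045 0.014] ((0.4634192883968353, 0.34947043657302856), 0.027636829763650894)
px 245 255 286 302
-180 [ 0.47  0.08  1.57 -0.    1.5  -1.1 ]
-150 [ 0.47  0.08  1.57 -0.    1.5  -1.63]
-120 [ 0.47  0.08  1.57 -0.    1.5  -2.15]
-90 [ 0.47  0.08  1.57 -0.    1.5  -2.67]
-60 None
-30 [ 0.47  0.08  1.57 -0.    1.5   2.56]
0 [ 0.47  0.08  1.57 -0.    1.5   2.04]
30 [ 0.47  0.08  1.57 -0.    1.5   1.52]
60 [ 0.47  0.08  1.57 -0.    1.5   0.99]
90 [ 0.47  0.08  1.57 -0.    1.5   0.47]
120 [ 0.47  0.08  1.57 -0.    1.5  -0.05]
150 [ 0.47  0.08  1.57 -0.    1.5  -0.58]
```

```bash
python3 - <<'E'
from h import *
q=(Rn.from_euler('z',117,degrees=True)*Rn.from_quat([1,0,0,0])).as_quat()
x,y=.4745,.3315
manip.move_ptp([x,y,.20],q)
manip.servo_line([x,y,.082],v=.1)
manip.close(40)
o=manip.observe();print(o['time'],o['ee_pos'],o['width'],o['gripper_force'],o['ft_force'])
manip.servo_line([x,y,.28],v=.2)
for n in('scene','side','wrist'):
    c=cap(n,n+'2'); np.savez(n+'2.npz',**c)
o=manip.observe();print(o['time'],o['ee_pos'],o['tcp_rot'],o['width'],o['gripper_force'],o['ft_force'])
S=dict(np.load('scene2.npz'));D=dict(np.load('side2.npz'))
a=cv2.resize(S['pixels'][185:250,222:322],None,fx=4,fy=4,interpolation=cv2.INTER_CUBIC)
b=cv2.resize(D['pixels'][145:210,270:370],None,fx=4,fy=4,interpolation=cv2.INTER_CUBIC)
d=D['pixels'][150:350,150:350];e=S['pixels'][0:200,350:550]
d,e=[cv2.resize(i,(400,320)) for i in(d,e)]
cv2.imwrite('pics/z2.png',np.vstack([np.hstack([a,b]),np.hstack([e,d])])[:,:,::-1])
E
```

```text
3.9083 [0.47453352 0.33150413 0.08198051] 0.01893893309492803 40.46001221984625 [0.19514922 0.26505637 0.10122837]
5.2 [0.47384737 0.33115144 0.27823012] [ 5.22505231e-01  8.52634846e-01 -1.24701001e-03 -7.40490339e-04] 0.019219928832314725 40.45493393205106 [ 1.33229504  0.74621378 -1.92022921]
```

View pics/z2.png

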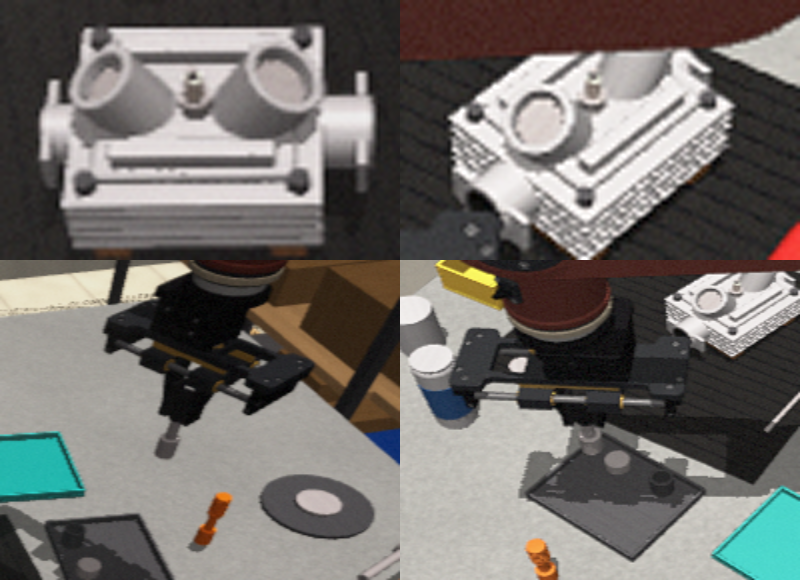

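View pics/wrist2.png

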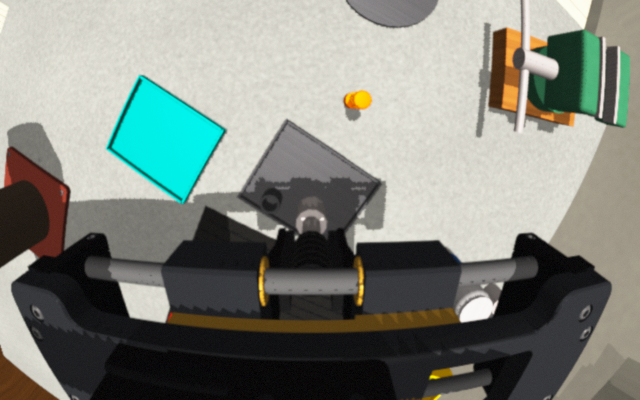

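Clear view: in the scene crop the larger bore (inlet, with the wider stub) is on the world +y side at about px (292,204), and the exhaust is at about (247,205). Both discs are visible. Next I fit the disc planes and rims from depth.

```bash
cat > fit.py <<'E'
from h import *
def ray(c,u,v,z):
    K=c['camera_matrix'];d=c['R'].T@np.array([(u-K[0,2])/K[0,0],(v-K[1,2])/K[1,1],1]);o=-c['R'].T@c['t'];return o+d*(z-o[2])/d[2]
def bore(c,u,v,R):
    W=cloud(c); W0=W[int(v),int(u)]
    r=ray(c,u,v,.099)
    # coarse: points near the rim centre
    P=W.reshape(-1,3);P=P[np.isfinite(P).all(1)]
    N=P[np.linalg.norm(P-r,axis=1)<.04]
    D=N[np.linalg.norm(N-W0,axis=1)<.011]
    n=np.linalg.svd(D-D.mean(0))[2][2];n*=np.sign(n[2])
    print('  ray',r.round(4),'disc',W0.round(4),len(D),'n',n.round(3),'tilt',np.degrees(np.arccos(n[2])).round(1),'az',np.degrees(np.arctan2(n[1],n[0])).round(1))
    return N,D,n
E
python3 - <<'E'
from fit import *
S=dict(np.load('scene2.npz'));D=dict(np.load('side2.npz'))
print('inlet');bore(S,292,204,.018);bore(D,270+137/4,145+122/4,.018)
print('exh');bore(S,247,205,.015)
# head top plate orientation: pixels of plate-ish z, min area rect of fins
for c in(S,dict(np.load('side.npz'))):
    W=cloud(c);b=c['pixels'].astype(int)
    m=(abs(W[...,0]-.54)<.11)&(abs(W[...,1]+.05)<.14)
    z=W[...,2][m];h,e=np.histogram(z,np.arange(0,.13,.004));print(dict(zip(e.round(3),h)))
E
```

```text
inlet
  ray [ 0.5441 -0.0073  0.099 ] disc [ 0.5377 -0.0061  0.0905] 55 n [0.167 0.481 0.861] tilt 30.6 az 70.9
  ray [ 0.5399 -0.0025  0.099 ] disc [ 0.5445 -0.009   0.0918] 49 n [0.116 0.458 0.881] tilt 28.2 az 75.8
exh
  ray [ 0.5221 -0.1027  0.099 ] disc [ 0.5139 -0.1027  0.0886] 55 n [ 0.108 -0.406  0.907] tilt 24.9 az -75.2
{np.float64(0.0): np.int64(4610), np.float64(0.004): np.int64(809), np.float64(0.008): np.int64(11), np.float64(0.012): np.int64(2), np.float64(0.016): np.int64(0), np.float64(0.02): np.int64(16), np.float64(0.024): np.int64(130), np.float64(0.028): np.int64(24), np.float64(0.032): np.int64(48), np.float64(0.036): np.int64(110), np.float64(0.04): np.int64(34), np.float64(0.044): np.int64(144), np.float64(0.048): np.int64(51), np.float64(0.052): np.int64(87), np.float64(0.056): np.int64(150), np.float64(0.06): np.int64(129), np.float64(0.064): np.int64(645), np.float64(0.068): np.int64(361), np.float64(0.072): np.int64(490), np.float64(0.076): np.int64(168), np.float64(0.08): np.int64(301), np.float64(0.084): np.int64(285), np.float64(0.088): np.int64(177), n
[... 646 characters left out ...]
41), np.float64(0.044): np.int64(113), np.float64(0.048): np.int64(54), np.float64(0.052): np.int64(107), np.float64(0.056): np.int64(118), np.float64(0.06): np.int64(187), np.float64(0.064): np.int64(479), np.float64(0.068): np.int64(271), np.float64(0.072): np.int64(268), np.float64(0.076): np.int64(114), np.float64(0.08): np.int64(246), np.float64(0.084): np.int64(151), np.float64(0.088): np.int64(115), np.float64(0.092): np.int64(107), np.float64(0.096): np.int64(82), np.float64(0.1): np.int64(55), np.float64(0.104): np.int64(47), np.float64(0.108): np.int64(21), np.float64(0.112): np.int64(2), np.float64(0.116): np.int64(0), np.float64(0.12): np.int64(0), np.float64(0.124): np.int64(0)}
```

```bash
python3 - <<'E'
from fit import *
from scipy.optimize import least_squares
S=dict(np.load('scene2.npz'));D=dict(np.load('side2.npz'));D0=dict(np.load('side.npz'))
for nm,c in(('S',S),('D0',D0)):
    W=cloud(c); m=(abs(W[...,0]-.54)<.12)&(abs(W[...,1]+.055)<.085)&(W[...,2]>.056)&(W[...,2]<.073)
    n,l,st,ce=cv2.connectedComponentsWithStats(cv2.morphologyEx(m.astype(np.uint8),cv2.MORPH_CLOSE,np.ones((3,3))));k=1+st[1:,4].argmax()
    P=W[m&(l==k)];print(nm,'plate rect',cv2.minAreaRect((P[:,:2]*1000).astype(np.float32)))
def rim(c,seed,a,ro,ri):
    W=cloud(c);P=W.reshape(-1,3);P=P[np.isfinite(P).all(1)]
    N=P[np.linalg.norm(P-seed,axis=1)<.034]
    e1=np.cross([0,0,1],a);e1/=np.linalg.norm(e1);e2=np.cross(a,e1)
    Q=(N-seed)@np.array([e1,e2,a]).T
    cen=np.zeros(2)
    for _ in range(4):
        r=np.hypot(*(Q[:,:2]-cen).T)
        ring=Q[(r>ri)&(r<ro+.004)&(abs(Q[:,2])<.007)]
        h=np.median(ring[:,2]);R=ring[abs(ring[:,2]-h)<.0025]
        cc,rad=cv2.minEnclosingCircle(np.float32(R[:,:2]*1000))
        disc=Q[(r<ri-.006)];cen=np.array(cc)/1000
    print('  rim c',(seed+np.array([*cen,h])@np.array([e1,e2,a])).round(4),'rad',round(rad,1),len(R),'disc depth',(h-np.median(disc[:,2])).round(4),len(disc))
for yaw in(-12,-15):
    y=np.radians(yaw);ay=np.array([-np.sin(y),np.cos(y),0]);
    ai=.5*ay+[0,0,.866];ae=-.5*ay+[0,0,.866];print(yaw)
    for c in(S,D): rim(c,np.array([.542,-.005,.099]),ai,.024,.018)
    for c in(S,D0): rim(c,np.array([.522,-.103,.099]),ae,.021,.015)
# pusher foot
for c,b in((S,(.1,.2)),(D,(.1,.2))):
    W=cloud(c);m=(abs(W[...,0]-.474)<.05)&(abs(W[...,1]-.331)<.05)&(W[...,2]>.17)&(W[...,2]<.25)
    for z0 in np.arange(.18,.24,.01):
        P=W[m&(W[...,2]>z0)&(W[...,2]<=z0+.01)]
        if len(P): print(round(z0,2),len(P),P.mean(0).round(4),np.ptp(P,axis=0).round(3),(-c['R'].T@c['t']).round(2))
    P=W[m];print(P[:,2].min())
E
```

```text
S plate rect ((547.617919921875, -56.30731201171875), (180.3595733642578, 95.42218017578125), 75.84245300292969)
D0 plate rect ((531.5286865234375, -51.142059326171875), (181.70179748535156, 127.10184478759766), 76.02870178222656)
-12
  rim c [ 0.5443 -0.0075  0.1004] rad 24.6 125 disc depth 0.0086 55
  rim c [ 0.5426 -0.005   0.099 ] rad 23.9 84 disc depth 0.0097 63
  rim c [ 0.5198 -0.1039  0.0992] rad 22.0 101 disc depth 0.0085 18
  rim c [ 0.5186 -0.1016  0.0977] rad 21.7 44 disc depth nan 0
-15
  rim c [ 0.5443 -0.0067  0.1001] rad 24.3 128 disc depth 0.0087 57
  rim c [ 0.5428 -0.0045  0.0987] rad 24.0 84 disc depth 0.0098 61
  rim c [ 0.5198 -0.104   0.0993] rad 22.1 102 disc depth 0.0085 18
  rim c [ 0.5186 -0.1014  0.0974] rad 21.7 43 disc depth nan 0
0.2 24 [0.4801 0.3254 0.2064] [0.016 0.018 0.007] [ 1.08 -0.1   0.8 ]
0.21 38 [0.4803 0.3256 0.2151] [0.014 0.017 0.01 ] [ 1.08 -0.1   0.8 ]
0.22 39 [0.4803 0.3258 0.2253] [0.016 0.02  0.01 ] [ 1.08 -0.1   0.8 ]
0.23 47 [0.4765 0.328  0.2333] [0.02  0.021 0.01 ] [ 1.08 -0.1   0.8 ]
0.20307085160879285
0.19 3 [0.4675 0.3341 0.1996] [0.007 0.017 0.001] [0.14 0.68 1.01]
0.2 24 [0.4674 0.3376 0.2056] [0.018 0.014 0.008] [0.14 0.68 1.01]
0.21 34 [0.4673 0.3369 0.2147] [0.015 0.018 0.009] [0.14 0.68 1.01]
0.22 53 [0.4688 0.3349 0.2267] [0.02  0.021 0.01 ] [0.14 0.68 1.01]
0.23 41 [0.4716 0.3346 0.2328] [0.019 0.02  0.01 ] [0.14 0.68 1.01]
0.19929518264992985
  return _methods._mean(a, axis=axis, dtype=dtype,
  ret = ret.dtype.type(ret / rcount)
```

```bash
cat > plan.py <<'E'
from fit import *
yaw=np.radians(-14.1);ay=np.array([-np.sin(yaw),np.cos(yaw),0]);zz=np.array([0,0,.8660254])
A={'in':.5*ay+zz,'ex':-.5*ay+zz}; RIM={'in':np.array([.5434,-.006,.0992]),'ex':np.array([.5192,-.1028,.099])}
L=.078
def quat(a,phi):
    x=np.cross([0,0,1.],a) if abs(a[2])<.999 else np.array([1.,0,0]); 
    x=np.array([np.cos(phi),np.sin(phi),0]); z=-a; x=x-z*(x@z);x/=np.linalg.norm(x);y=np.cross(z,x)
    return Rn.from_matrix(np.c_[x,y,z]).as_quat()
def tcp(k,d): return RIM[k]+A[k]*(d+L)   # d = face height above rim along the axis
E
python3 - <<'E'
from plan import *
print(manip.observe()['qpos'].round(2))
for k in A:
  for ph in range(-180,180,30):
    js=[manip.inverse_kinematics(tcp(k,d),quat(A[k],np.radians(ph))) for d in(.06,-.02)]
    print(k,ph,[None if j is None else np.round(j,2).tolist() for j in js])
E
```

```text
[ 0.47  0.09  1.6  -0.    1.46  0.  ]
in -180 [[0.23, 0.3, 1.55, -0.46, 1.55, -1.24], [0.17, 0.33, 1.66, -0.48, 1.41, -1.23]]
in -150 [[0.23, 0.3, 1.55, -0.46, 1.55, -1.72], [0.17, 0.33, 1.66, -0.48, 1.41, -1.71]]
in -120 [[0.23, 0.3, 1.55, -0.46, 1.55, -2.28], [0.17, 0.33, 1.66, -0.48, 1.41, -2.27]]
in -90 [None, None]
in -60 [None, None]
in -30 [[0.23, 0.3, 1.55, -0.46, 1.55, 2.36], [0.17, 0.33, 1.66, -0.48, 1.41, 2.37]]
in 0 [[0.23, 0.3, 1.55, -0.46, 1.55, 1.9], [0.17, 0.33, 1.66, -0.48, 1.41, 1.91]]
in 30 [[0.23, 0.3, 1.55, -0.46, 1.55, 1.42], [0.17, 0.33, 1.66, -0.48, 1.41, 1.43]]
in 60 [[0.23, 0.3, 1.55, -0.46, 1.55, 0.86], [0.17, 0.33, 1.66, -0.48, 1.41, 0.87]]
in 90 [[0.23, 0.3, 1.55, -0.46, 1.55, 0.26], [0.17, 0.33, 1.66, -0.48, 1.41, 0.27]]
in 120 [[0.23, 0.3, 1.55, -0.46, 1.55, -0.3], [0.17, 0.33, 1.66, -0.48, 1.41, -0.29]]
in 150 [[0.23, 0.3, 1.55, -0.46, 1.55, -0.78], [0.17, 0.33, 1.66, -0.48, 1.41, -0.77]]
ex -180 [[-0.76, 0.14, 1.74, 0.45, 1.54, -2.37], [-0.69, 0.19, 1.83, 0.48, 1.39, -2.38]]
ex -150 [None, None]
ex -120 [None, None]
ex -90 [[-0.76, 0.14, 1.74, 0.45, 1.54, 2.27], [-0.69, 0.19, 1.83, 0.48, 1.39, 2.26]]
ex -60 [[-0.76, 0.14, 1.74, 0.45, 1.54, 1.71], [-0.69, 0.19, 1.83, 0.48, 1.39, 1.7]]
ex -30 [[-0.76, 0.14, 1.74, 0.45, 1.54, 1.22], [-0.69, 0.19, 1.83, 0.48, 1.39, 1.22]]
ex 0 [[-0.76, 0.14, 1.74, 0.45, 1.54, 0.77], [-0.69, 0.19, 1.83, 0.48, 1.39, 0.76]]
ex 30 [[-0.76, 0.14, 1.74, 0.45, 1.54, 0.28], [-0.69, 0.19, 1.83, 0.48, 1.39, 0.28]]
ex 60 [[-0.76, 0.14, 1.74, 0.45, 1.54, -0.27], [-0.69, 0.19, 1.83, 0.48, 1.39, -0.28]]
ex 90 [[-0.76, 0.14, 1.74, 0.45, 1.54, -0.87], [-0.69, 0.19, 1.83, 0.48, 1.39, -0.88]]
ex 120 [[-0.76, 0.14, 1.74, 0.45, 1.54, -1.43], [-0.69, 0.19, 1.83, 0.48, 1.39, -1.44]]
ex 150 [[-0.76, 0.14, 1.74, 0.45, 1.54, -1.92], [-0.69, 0.19, 1.83, 0.48, 1.39, -1.92]]
```

```bash
python3 - <<'E'
from plan import *
k='in';q=quat(A[k],np.radians(90))
manip.close(60)
manip.move_ptp(tcp(k,.06),q)
manip.servo_line(tcp(k,.012),v=.1)
manip.wait(.2)
o=manip.observe();print(o['time'],(o['ee_pos']-tcp(k,.012)).round(4),o['ft_force'].round(2),o['width'],'ang',np.degrees(np.arccos(-Rn.from_quat(o['tcp_rot']).as_matrix()[:,2]@A[k])))
S=cap('scene');D=cap('side');np.savez('scene3.npz',**S);np.savez('side3.npz',**D)
a=cv2.resize(S['pixels'][160:235,245:345],(500,375),interpolation=cv2.INTER_CUBIC)
b=cv2.resize(D['pixels'][105:205,250:350],(375,375),interpolation=cv2.INTER_CUBIC)
cv2.imwrite('pics/z3.png',np.hstack([a[:,:420],b])[:,:,::-1])
E
```

```text
7.3583 [0.0006 0.0004 0.0008] [ 0.47  0.37 -2.35] 0.01834586992961954 ang 0.09076765511896735
```

View pics/z3.png

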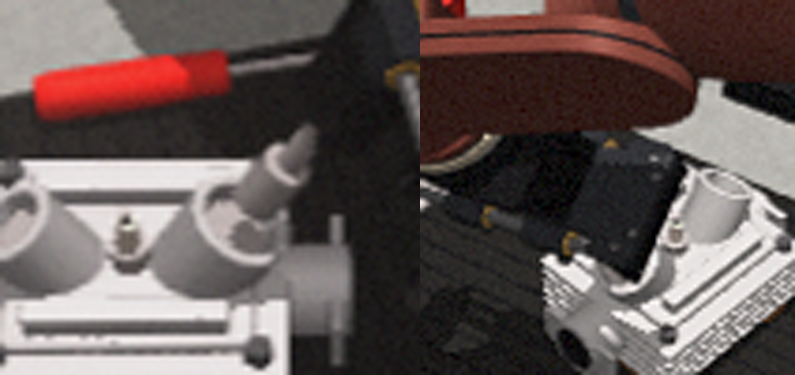

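The foot hovers just over the inlet rim, in line with the boss axis (scene crop: foot face at about (258,208), rim centre at about (238,225)). I'll push now.

```bash
cat >> plan.py <<'E'
def dep(k): 
    o=manip.observe();e=o['ee_pos']-RIM[k]; d=e@A[k]-L
    return round(d*1000,2),((e-A[k]*(e@A[k]))*1000).round(1),round(float(o['ft_force']@A[k]),2),o['ft_force'].round(1),round(o['width'],4),round(o['time'],2)
def push(k):
    manip.servo_line(tcp(k,-.006),v=.05); manip.wait(.2); print('pre',dep(k))
    print(manip.servo_line(tcp(k,-.015),v=.01,threshold=2.5)); print('contact',dep(k))
    print(manip.servo_line(tcp(k,-.026),v=.015,threshold=22)); print('stop',dep(k))
    manip.wait(.5);print('hold',dep(k));manip.wait(.6);print('hold',dep(k))
E
python3 - <<'E'
from plan import *
push('in')
E
```

```text
pre (np.float64(-5.69), array([ 0.2, -0. ,  0. ]), -1.31, array([-0.1,  0.1, -1.5]), 0.0187, 8.17)
True
contact (np.float64(-10.23), array([ 0.1,  0.2, -0.1]), 2.38, array([1.3, 0.2, 2.4]), 0.0186, 8.69)
True
stop (np.float64(-18.08), array([ 0.4,  0.1, -0.1]), 8.06, array([-1.6,  5.3,  6.6]), 0.019, 9.38)
hold (np.float64(-17.91), array([ 0.4,  0.1, -0.1]), 7.35, array([-0.7,  2.9,  7. ]), 0.0187, 9.88)
hold (np.float64(-17.92), array([ 0.4,  0.1, -0.1]), 7.59, array([-1.7,  2.8,  7.5]), 0.0188, 10.48)
```

Contact came at -10.2 mm and it is holding at -17.9 mm, about 1.3 mm short of the stop, because the threshold tripped on a transient. I'll push on in small steps until the force rises well above the spring's 10 N.

```bash
cat >> plan.py <<'E'
def press(k,d0,n=10,base=-1.3,F=18):
    for i in range(n):
        manip.servo_line(tcp(k,d0-.0006*(i+1)),v=.008); manip.wait(.05)
        s=dep(k);print(i,s)
        if s[2]-base>F: break
    manip.wait(.5);print('hold',dep(k));manip.wait(.6);print('hold',dep(k))
E
python3 - <<'E'
from plan import *
press('in',-.0182)
E
```

```text
0 (np.float64(-18.16), array([-0. ,  0.1, -0. ]), 8.45, array([0.6, 4. , 7.5]), 0.0186, 10.82)
1 (np.float64(-18.49), array([ 0.1,  0.1, -0.1]), 8.82, array([-0. ,  4.7,  7.6]), 0.0189, 11.12)
2 (np.float64(-18.5), array([ 0.2,  0. , -0. ]), 11.68, array([ 0.2,  6.1, 10.1]), 0.0185, 11.43)
3 (np.float64(-18.55), array([ 0.2,  0. , -0. ]), 14.4, array([-0.8,  6.8, 12.9]), 0.0186, 11.72)
4 (np.float64(-18.59), array([ 0.3, -0. , -0. ]), 17.26, array([-1.9,  8.7, 15.3]), 0.0188, 12.03)
hold (np.float64(-18.57), array([ 0.3,  0. , -0. ]), 17.58, array([-1.5,  8.8, 15.6]), 0.0187, 12.53)
hold (np.float64(-18.57), array([ 0.3,  0. , -0. ]), 17.31, array([-2. ,  8.4, 15.6]), 0.0191, 13.12)
```

```bash
cat >> plan.py <<'E'
def release(k):
    for d in(-.0175,-.0125,-.0108,-.0102,-.0097,-.0092,-.0087,-.0080):
        manip.servo_line(tcp(k,d),v=.02);manip.wait(.06);print('rel',d,dep(k)[:3])
    manip.servo_line(tcp(k,.06),v=.1)
E
python3 - <<'E'
from plan import *
release('in')
qv=quat(np.array([0,0,1.]),np.radians(75))
manip.move_ptp([.531,-.054,.29],qv)
k='ex';manip.move_ptp(tcp(k,.06),quat(A[k],np.radians(60)))
manip.servo_line(tcp(k,.012),v=.1);manip.wait(.1);print(dep(k))
S=cap('scene')
a=cv2.resize(S['pixels'][160:235,215:315],(600,450),interpolation=cv2.INTER_CUBIC)
cv2.imwrite('pics/z4.png',a[:,:,::-1])
E
```

```text
rel -0.0175 (np.float64(-16.88), array([ 0. ,  0.1, -0.1]), 6.37)
rel -0.0125 (np.float64(-12.64), array([-0. ,  0.1, -0. ]), 3.84)
rel -0.0108 (np.float64(-11.0), array([-0.1,  0.1, -0. ]), 2.7)
rel -0.0102 (np.float64(-10.33), array([-0.1,  0.1, -0. ]), 1.7)
rel -0.0097 (np.float64(-9.76), array([-0.1,  0. , -0. ]), 2.57)
rel -0.0092 (np.float64(-9.43), array([-0.1,  0.1, -0. ]), 1.09)
rel -0.0087 (np.float64(-9.22), array([-0.4,  0.1, -0. ]), -1.91)
rel -0.008 (np.float64(-8.05), array([-0.,  0., -0.]), -1.36)
(np.float64(12.85), array([0.7, 0.1, 0.1]), -0.86, array([ 0.6, -0.5, -1.2]), 0.0185, 18.65)
```

View pics/z4.png

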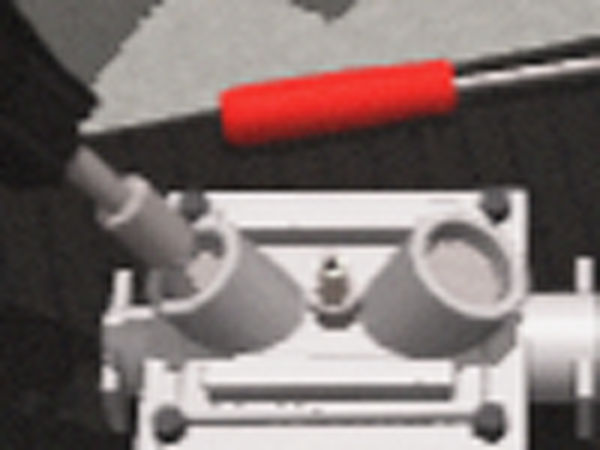

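The release log shows the inlet shut at -9.4 mm with its stop at -18.5 mm, which is the full 9 mm. In the crop the foot sits over the exhaust rim (about (172,248) against a rim centre of about (194,272)), in line with its axis.

```bash
python3 - <<'E'
from plan import *
k='ex'
manip.servo_line(tcp(k,-.006),v=.05); manip.wait(.2); b=dep(k);print('pre',b)
print(manip.servo_line(tcp(k,-.014),v=.01,threshold=3.5));c=dep(k);print('contact',c)
d0=c[0]/1000-.0065
manip.servo_line(tcp(k,d0),v=.02);print(dep(k))
press(k,d0,n=12,base=b[2],F=18)
release(k)
o=manip.observe();print(o['time'],o['ft_force'],o['width'])
E
```

```text
pre (np.float64(-5.71), array([ 0.2, -0.1, -0. ]), -2.2, array([ 1. , -0.2, -2.5]), 0.0187, 19.41)
True
contact (np.float64(-10.01), array([ 0. , -0.2, -0.1]), 2.94, array([-0.1, -1.5,  2.5]), 0.0184, 19.91)
(np.float64(-16.13), array([ 0.2, -0.2, -0.1]), 6.31, array([-0.5, -2.5,  5.8]), 0.0187, 20.35)
0 (np.float64(-16.62), array([ 0.2, -0.2, -0.1]), 6.62, array([-2.1, -3.2,  5.5]), 0.0189, 20.65)
1 (np.float64(-17.18), array([ 0.2, -0.2, -0.1]), 6.55, array([-2.1, -2. ,  6.2]), 0.0186, 20.95)
2 (np.float64(-17.68), array([ 0.3, -0.2, -0.1]), 7.51, array([-1.5, -3.1,  6.7]), 0.0188, 21.25)
3 (np.float64(-18.01), array([ 0.3, -0.2, -0.1]), 10.41, array([-3.1, -4.8,  8.9]), 0.0188, 21.55)
4 (np.float64(-18.04), array([ 0.5, -0.2, -0.1]), 11.73, array([-3.3, -4. , 10.9]), 0.0189, 21.85)
5 (np.float64(-18.11), array([ 0.6, -0.2, -0.1]), 14.98, array([-5.8, -5.6, 13.3]), 0.0189, 22.15)
6 (np.float64(-18.13), array([ 0.7, -0.3, -0.1]), 18.38, array([-7.3, -6.4, 16.6]), 0.0188, 22.45)
hold (np.float64(-18.14), array([ 0.7, -0.3, -0.1]), 18.71, array([-6.6, -7.1, 16.7]), 0.0188, 22.95)
hold (np.float64(-18.14), array([ 0.7, -0.3, -0.1]), 19.03, array([-7.3, -6.5, 17.3]), 0.0187, 23.55)
rel -0.0175 (np.float64(-16.82), array([ 0.3, -0.2, -0.1]), 7.83)
rel -0.0125 (np.float64(-12.53), array([ 0.1, -0.1, -0. ]), 5.41)
rel -0.0108 (np.float64(-10.86), array([ 0.1, -0.1, -0. ]), 4.11)
rel -0.0102 (np.float64(-10.2), array([ 0.1, -0. , -0. ]), 3.15)
rel -0.0097 (np.float64(-9.69), array([ 0., -0., -0.]), 2.53)
rel -0.0092 (np.float64(-9.21), array([0., 0., 0.]), 2.6)
rel -0.0087 (np.float64(-8.95), array([-0.3,  0.1,  0. ]), 1.91)
rel -0.008 (np.float64(-8.59), array([-0.5,  0.2,  0. ]), -1.19)
27.0583 [ 0.5231772  0.5793894 -1.7556503] 0.018622954825802035
```

The exhaust opened fully (about -9.0 to -18.1 mm) and shut again. Now back to the tray, checking the tool's uprightness before setting it down.

```bash
python3 - <<'E'
from plan import *
q=(Rn.from_euler('z',117,degrees=True)*Rn.from_quat([1,0,0,0])).as_quat()
x,y=.4745,.3315
manip.move_ptp([.531,-.054,.29],quat(np.array([0,0,1.]),np.radians(75)))
manip.move_ptp([x,y,.28],q);manip.wait(.2);o=manip.observe();print(o['ee_pos'])
for n in('scene','side'):
    c=cap(n);W=cloud(c);m=(abs(W[...,0]-.474)<.03)&(abs(W[...,1]-.331)<.03)&(W[...,2]>.17)
    for z0 in(.2,.21,.22,.23):
        P=W[m&(W[...,2]>z0)&(W[...,2]<=z0+.01)];print(n,z0,len(P),P.mean(0).round(4))
    print(W[m][:,2].min())
manip.servo_line([x,y,.09],v=.12);manip.wait(.2)
print(manip.servo_line([x,y,.075],v=.015,threshold=3));o=manip.observe();print(o['time'],o['ee_pos'],o['ft_force'],o['torque'])
E
```

```text
[0.47516244 0.3305063  0.28009775]
scene 0.2 21 [0.4808 0.3248 0.2074]
scene 0.21 36 [0.4819 0.3248 0.2157]
scene 0.22 37 [0.4821 0.3257 0.2252]
scene 0.23 51 [0.4787 0.3273 0.2341]
0.2037862274706767
side 0.2 22 [0.47   0.3367 0.2062]
side 0.21 33 [0.4682 0.3372 0.215 ]
side 0.22 36 [0.4695 0.3373 0.2254]
side 0.23 63 [0.4719 0.3331 0.2331]
0.20268083176310975
True
32.0 [0.47456168 0.3315269  0.081983  ] [-0.84827546  0.04180548  3.8137311 ] [0.05505104 0.0409047  0.00392739]
```

```bash
python3 - <<'E'
from plan import *
manip.open_gripper();manip.wait(.3)
manip.servo_line([.4745,.3315,.25],v=.12)
manip.move_ptp([.60,.0,.33],quat(np.array([0,0,1.]),np.radians(90)));manip.wait(.2)
S=cap('scene','s5');D=cap('side')
a=cv2.resize(S['pixels'][130:260,200:480],(784,364));b=cv2.resize(D['pixels'][245:345,200:310],(242,220))
cv2.imwrite('pics/z5.png',np.vstack([a,np.hstack([b,np.zeros((220,542,3),np.uint8)])])[:,:,::-1])
for c in(S,D):
    W=cloud(c);P=W[(abs(W[...,0]-.475)<.04)&(abs(W[...,1]-.33)<.04)&(W[...,2]>.097)];print(len(P),P.mean(0),cv2.minEnclosingCircle(np.float32(P[:,:2])))
print(manip.observe()['time'])
E
```

```text
63 [0.4768993  0.32926891 0.1058271 ] ((0.4757355749607086, 0.3295954465866089), 0.01066458411514759)
81 [0.47235506 0.33326517 0.10459914] ((0.4734590947628021, 0.33199185132980347), 0.010391498915851116)
36.8083
```

View pics/z5.png

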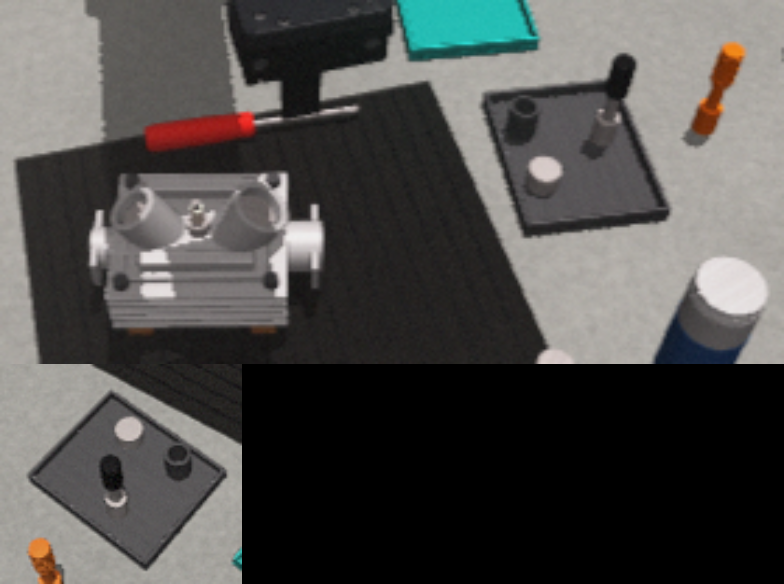

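The pusher stands upright in its tray at its starting spot (about (610,100) in the crop), the sleeve and spare tappet have not moved, and both valves are shut. Handing in.

```bash
python3 -c "
from h import *
print(manip.close_job())"
```

```text
the job is handed in; nothing more can be done
None
```

The inlet valve, then the exhaust valve, was pushed about 9 mm to its stop, held about a second and sprang shut; the pusher stands upright in its tray again, and the job was handed in at about 37 s.

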